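# Open the glue tub under the dispensing head

## Robot

A 6-joint arm with a two-finger parallel gripper is mounted at the origin on the work surface. World frame = base frame: x ahead of the robot, y to its left, z up, the work surface at z = 0. Lengths are in m, angles in degrees, forces in N, time in s.
With the tool pointing down it reaches from about 0.375 to 0.9 m from the base axis. Payload 3.1 kg.
Tool frame: the origin (TCP) lies on the centre line of the jaws, within the pads' length; the fingertips stand 25 mm ahead of it and the grasp point (between the pads) lies 6 mm ahead of it; z points along the fingers, y is the line along which they close (so a half turn about z gives the same grasp; the last joint's range is limited). The gripper opens to 87 mm and grips with 3 to 60 N. Pads are 19 mm wide; open, the fingers measure 117 mm over their backs; the gripper's body (75 mm by 190 mm) begins 51 mm behind the grasp point.
Start: joints at [55.147, 30.224, 82.088, -0, 67.689, -10.227], TCP at [0.26, 0.568, 0.248] pointing down, gripper open.
Joint ranges: [-176.69, 176.69], [-43.24, 126.21], [12.49, 139.97], [-82, 262], [0, 151.66], [-163.58, 163.58]. Speed limits (degrees/s): [159.86, 159.86, 180, 180, 180, 180].

## Interface

Orientations are given as a 3x3 rotation matrix whose columns are the frame's x, y, z axes.
In Python, from rig import read_state, capture, camera_params, hand_in gives the robot as it stands.
- The arm moves only by the tool apply_moves, never from a script. Its argument "rows" is a list of rows, each an object of numbers: "x", "y", "z": the shift along the tool's x, y, z in mm; "rx", "ry", "rz": the turn, a rotation vector about the tool's x, y, z in units of 6 degrees (1.0 is 6 degrees); "claw": the closure in counts, from 0 (fully open) to 255 (shut). A call has 1 to 10 rows; each row is the pose to reach, as a shift and turn from the pose commanded when the call began, along the tool's axes at that moment; what a row does not reach only later rows make up. A row lasts 1/8 s, in which the tool goes at most 62.5 mm and 10.7 degrees, less where a joint would pass 70% of its speed; a pose out of reach is approached as far as the arm can. A call with a gripper value outside its range is refused whole. The fingers move at their own pace and stop on an object; the grip force is fixed at half the most. Time passes only in rows, so rows that repeat a pose let the fingers close. It gives the time, the measured TCP pose, the force, the opening and the grip force at its end, in the units of the state.
- read_state(): the state, without advancing time (a new reading comes with each control period).
- capture(name): name is "scene" or "top" or "wrist"; returns (picture, depth): 400x640x3 uint8, red, green, blue; 400x640 float32, m along the optical axis (not along the pixel's ray), 0 where there is no reading.
- camera_params(name): a dict with "fx", "fy", "cx", "cy" (pixels), "D" ([k1, k2, p1, p2, k3] as OpenCV has them; the pictures are not rectified), "xyz" and "orientation" of the camera in the world. Camera axes: x right, y up, looking along -z (the intrinsics and any distortion apply to the point x, -y, -z); pixel columns grow to the right and rows downward; lengths in m; the calibration is good to about 2 mm. A picture is of the moment at which its call begins: read the wrist's pose just before it. camera_params takes no time and is no camera call; for the wrist camera it gives the pose at the moment of the call.
- hand_in(): hands the job in; it is judged then, once.
The state is a dict: "time_s": time; "joint_positions": joint angles; "qvel": joint speeds; "tau": joint torques, N m; "position": TCP position; "tcp_rot": TCP orientation; "force": force on the tool from outside, world axes, zero at the start; "moment": the same for the moment, N m; "opening": opening from 0.0 (shut) to 1.0 (fully open); "grasp_force": force on a finger pad.
Only numpy, scipy, OpenCV 4.12 (cv2) and the standard library are available. Lean on these libraries where they do the work, as an engineer would, in place of code of your own. Each camera call takes 0.05 s, during which the arm holds its last target. There are 200 camera calls.

## Task

Open the white glue tub under the dispensing head so it can be filled: pinch the orange lid by its ear, tip that side up and lift the lid out from under the head, then set it down flat on the cork mat and let go. Now take it again by its black knob, lift it clear and put it flat, knob up, in the blue tray. Set the lid down gently, never letting it drop, and leave the purple bottle, the white spatula and the jar where they stand.

Things in the scene. Friction and masses are not known exactly. Their poses are not given: they have to be found in the camera images.
- stand: White dispensing stand, fixed. Origin on the bench on the tub's axis, z up. Base plate x -100 to 100, y -65 to 190, 12 mm high. On it at the origin the fixed, open-topped white tub: outer radius 44, wall 4, rim 100 mm above the bench. Column 50 x 45 mm at y = 150, 300 mm tall; beam 36 mm wide from it over the tub, 255 to 300 mm up. The -y side and both x sides are open.
- head (a point): Centre of the underside of the stand's black round head (radius 24 mm, 50 mm high), on the tub's axis 205 mm above the bench: 100 mm above the seated lid's top face, 72 mm above its knob, so a gripper cannot come down on the knob there.
- seat (a point): Point on the tub's axis 92 mm above the bench: where the lid's origin lies while the lid is seated, to 2 mm.
- lid: Orange loose lid, 110 to 220 g, no latch. Origin at the centre of its underside, z up through the knob; the ear is towards its -x and on the tub points roughly to the robot. Plug disc radius 36.5 mm, z 0 to 8 mm (3.5 mm play in the tub's mouth); cover disc radius 50 mm, z 8 to 13 mm, lies on the rim. On a flat surface it stands level on the plug disc, origin at the surface.
- ear (a point): Point inside the lid's flat orange ear, at (-60, 0, 25.5) mm in the lid's frame. The ear is 6 mm thick, 26 mm wide along the lid's y, and leans 35 degrees outward (to -x) from upright: its midline runs in the x-z plane from (-49, 10) to (-66, 35) mm, so 11 mm of it lie beyond this point.
- knob (a point): Centre of the lid's round black knob's grip, at (0, 0, 32) mm in the lid's frame: radius 12 mm from z = 23 to 41 mm, on a stem of radius 8 mm from z = 13 to 23 mm.
- mat: Cork mat 170 x 170 x 4 mm, fixed flat on the bench. Origin at the centre of its underside, so its top is at z = 4 mm.
- tray: Blue open tray 180 x 180 mm outside, 35 mm high, wall and floor 4 to 5 mm, fixed. Origin at the centre of its underside.
- bottle: Bystander: purple glue bottle with white nozzle, radius 32 mm, 204 mm tall, standing. Origin at the centre of its underside.
- spatula: Bystander: white plastic spatula lying flat, about 180 x 26 x 8 mm, along its x. Origin on its underside about the middle.
- jar: Bystander: small jar with a steel cap, radius 32 mm, 75 mm tall, standing. Origin at the centre of its underside.
Mind the look-alikes: they are no part of the job. Several things have the shape of the lid; the one meant has the colours described above. Of the things that look like the mat, take the one that is farthest to the robot's left at the start.

How it is judged (in metres and radians):
On the way, in this order (a step that is already met when the one before it is completed fails the run):
1. the lid, held at its ear, is tipped up at the tub by at least 6 degrees (angle between lid's own z axis and vertical above 0.105 rad and distance between lid and seat below 0.05 m and distance between the grasp point and ear below 0.04 m), for 0.1 s.
2. the lid lies flat, right way up and at rest on the cork mat, let go (z of lid in the frame of mat between 0.001 and 0.009 m and horizontal distance between lid and mat below 0.085 m and angle between lid's own z axis and vertical below 0.1 rad and linear speed of lid below 0.03 m/s and contact force between lid and the fingers below 0.1 N), for 0.2 s.
3. the lid is lifted again, held at its knob, at least 25 mm off the mat (z of lid in the frame of mat above 0.029 m and distance between the grasp point and knob below 0.035 m and contact force between lid and the fingers above 0.5 N), for 0.1 s.
At the end, for the whole second after the job is handed in: The lid lies flat (within 6 degrees), knob up, on the floor of the blue tray, its centre within 50 mm of the tray's, released and at rest; so the tub is open (horizontal distance between lid and tray below 0.05 m and z of lid in the frame of tray between 0 and 0.011 m and angle between lid's own z axis and vertical below 0.1 rad and linear speed of lid below 0.03 m/s and contact force between lid and the fingers below 0.1 N); the robot touches nothing.
It fails at once if the lid falls freely (moves faster than 0.5 m/s with no finger on it) (linear speed of lid above 0.5 m/s and contact force between lid and the fingers below 0.05 N).
It fails at once if the bottle is moved more than 30 mm (distance of bottle from where it was at the start of the episode above 0.03 m).
It fails at once if the spatula is moved more than 30 mm (distance of spatula from where it was at the start of the episode above 0.03 m).
It fails at once if the jar is moved more than 30 mm (distance of jar from where it was at the start of the episode above 0.03 m).
It also fails if it takes over 61 s, if anything falls off the work surface, if the arm or the gripper's body presses on something with over 40 N, if the wrist force passes 120 N, or if a joint passes its speed limit or range.

## Working session

There is one attempt and no reset: what is moved stays moved. The work goes in short steps, Python scripts to look and compute and a tool call to move; the robot and the scene stay as the last step left them, time stands still between calls to the robot, and variables do not carry over. Pictures are saved under pics/ and viewed, at most 10 in all, crops included, and the job is handed in when it is done.

Besides the shell and the picture viewer there is one more tool, called after "Request:" as name([rows], argument=value, ...), one row to a line, values as JSON. apply_moves: Moves the arm, as the interface text tells. Its arguments: {"type":"object","properties":{"rows":{"type":"array"}},"required":["rows"]}

```bash
mkdir -p pics
cat > h.py <<'E'
import numpy as np, cv2
from rig import *
def cap(n):
    p=camera_params(n); im,d=capture(n); return p,im,d
def cloud(p,d):
    h,w=d.shape; u,v=np.meshgrid(np.arange(w),np.arange(h))
    K=np.array([[p['fx'],0,p['cx']],[0,p['fy'],p['cy']],[0,0,1.]])
    n=cv2.undistortPoints(np.stack([u,v],-1).reshape(-1,1,2).astype(np.float64),K,np.array(p['D'],float)).reshape(h,w,2)
    c=np.stack([n[...,0]*d,-n[...,1]*d,-d],-1)
    return c@np.array(p['orientation']).reshape(3,3).T+np.array(p['xyz'])
E
python3 - <<'E'
from h import *
for n in('scene','top'):
    p,im,d=cap(n); np.savez(n+'.npz',im=im,d=d,P=cloud(p,d)); cv2.imwrite(f'pics/{n}0.png',im[...,::-1]); print(n,p['xyz'])
s=read_state();print(s['position'],s['tcp_rot'],s['time_s'])
E
```

```text
scene [ 1.36017726 -0.28515285  1.37166212]
top [ 0.31225767 -0.08488199  1.40287539]
[0.26005128 0.56764959 0.24667257] [[-9.09036016e-01  4.16716072e-01 -1.11214608e-03]
 [ 4.16717416e-01  9.09034660e-01 -1.60672359e-03]
 [ 3.41431789e-04 -1.92402025e-03 -9.99998091e-01]] 0.1
```

View pics/scene0.png

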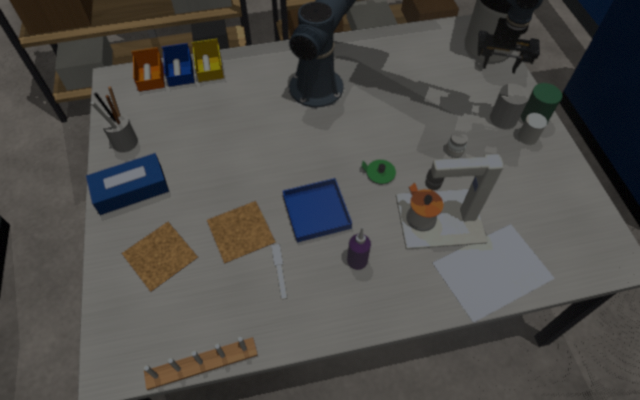

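View pics/top0.png

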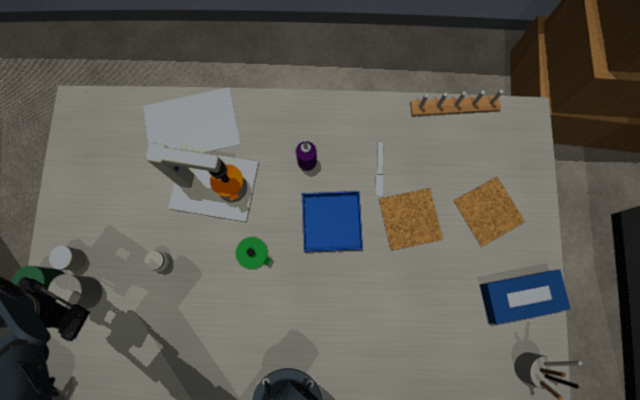

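The top view shows the seated orange lid at about (228,182) with its ear near (237,200). The left-hand cork mat, which is the one to use, is at (410,218). The tray is at (332,221), the bottle at (307,155), the spatula at (380,168), the jar at (157,261) and the green decoy lid at (252,252).

Run:
```python
from h import *
np.set_printoptions(precision=4,suppress=True)
D={n:np.load(n+'.npz') for n in('scene','top')}
def rect(q):
    r=cv2.minAreaRect((q[:,:2]*1000).astype(np.float32)); return np.round(r[0],1),np.round(r[1],1),round(r[2],1)
for n in D:
    im,d,P=D[n]['im'],D[n]['d'],D[n]['P']
    hsv=cv2.cvtColor(im,cv2.COLOR_RGB2HSV); H,S,V=[hsv[...,i].astype(int) for i in range(3)]
    ok=d>0
    def rep(name,m,zl=(-.01,.4)):
        m=m&ok&(P[...,2]>zl[0])&(P[...,2]<zl[1])
        k,l,st,c=cv2.connectedComponentsWithStats(m.astype(np.uint8))
        for i in range(1,k):
            if st[i,4]<40: continue
            q=P[l==i]; print(n,name,st[i,4],c[i].round(0),*rect(q),'z',np.percentile(q[:,2],[2,50,98]).round(3))
    rep('orange lid',(H<13)&(S>170)&(V>120),(.05,.2))
    rep('cork',(H>8)&(H<22)&(S>110)&(V>60),(-.01,.03))
    rep('blue',(H>105)&(H<125)&(S>150)&(V>40),(-.01,.06))
    rep('purple',(H>130)&(H<160)&(S>80),(.0,.3))
    rep('green',(H>50)&(H<75)&(S>150),(.0,.1))
    m=ok&(H<13)&(S>170)&(V>120)&(P[...,2]>.05)&(P[...,2]<.2)&(P[...,1]>0)
    q=P[m]; c=q[(q[:,2]<.112)&(q[:,2]>.098)]; e=q[q[:,2]>.116]
    print(n,'cover n',len(c),c.mean(0),'x',c[:,0].min(),c[:,0].max(),'y',c[:,1].min(),c[:,1].max(),'ear',len(e),e.mean(0),e.max(0))
    # stand base plate
    b=ok&(P[...,2]>.007)&(P[...,2]<.02)&(S<60)&(P[...,1]>.0)&(P[...,0]>.3)
    rep('plate',b); 
    rep('beam',ok&(P[...,2]>.27)&(P[...,0]>.4),(.27,.33))
    rep('tall',ok&(P[...,2]>.03)&(P[...,0]>.2),(.03,.35))
# bench height
P=D['top']['P']; print('bench z',np.median(P[300:330,300:400,2]))
```

```text
scene cork 155 [154.  69.] [-220.5 -605. ] [81.4 37. ] 0.1 z [-0.002  0.008  0.028]
scene cork 103 [140.  71.] [-215.4 -658.1] [24.4 94.2] 82.2 z [-0.003  0.008  0.028]
scene cork 147 [150.  86.] [-124.8 -619.2] [20.3 97.5] 0.6 z [0.    0.018 0.029]
scene cork 2381 [240. 232.] [ 564.7 -363.6] [168.  164.4] 13.4 z [-0.001  0.005  0.011]
scene cork 2608 [159. 256.] [ 597.9 -616.1] [170.2 164.6] 29.7 z [-0.002  0.004  0.011]
scene cork 1691 [200. 364.] [ 951.3 -519.4] [ 50.5 295.3] 5.8 z [0.009 0.015 0.021]
scene blue 642 [179.  68.] [-191.3 -506.3] [149.   96.6] 2.5 z [-0.001  0.024  0.057]
scene blue 2499 [314. 210.] [ 545.4 -118.1] [184.7 176.3] 3.9 z [-0.001  0.006  0.036]
scene purple 217 [359. 246.] [750.3 -34.9] [54.9 43.6] 68.8 z [0.11  0.123 0.135]<stdin>:23: RuntimeWarning: Mean of empty slice.
  ret = um.true_divide(
Traceback (most recent call last):
ValueError: zero-size array to reduction operation minimum which has no identity
```

Run:
```python
import cv2,numpy as np
a=cv2.imread('pics/scene0.png')[130:280,380:520]; b=cv2.imread('pics/top0.png')[130:240,140:280]
f=lambda x:cv2.resize(x,(400,400),interpolation=cv2.INTER_CUBIC)
cv2.imwrite('pics/crop1.png',np.clip(np.hstack([f(a),f(b)]).astype(float)*1.3,0,255).astype(np.uint8))
```

```text
(no output)
```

View pics/crop1.png

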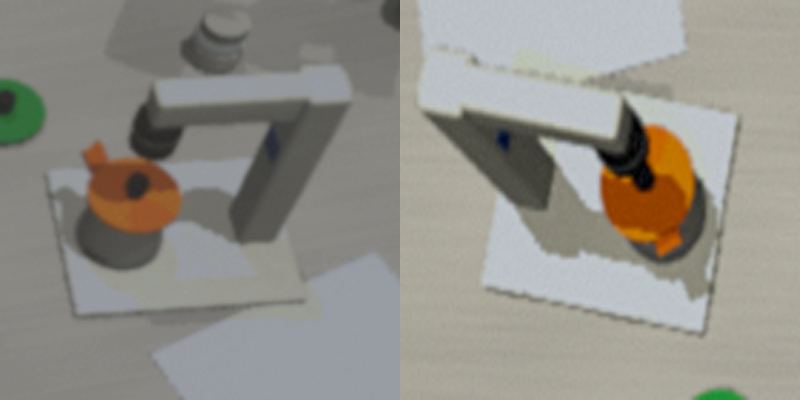

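The crop shows the ear at about (670,242) on the right panel, pointing back towards the robot and slightly to the right. The column is on the +y side, so the approach from -x is open.

Run:
```python
from h import *
np.set_printoptions(precision=4,suppress=True)
for n in('scene','top'):
    D=np.load(n+'.npz'); im,d,P=D['im'],D['d'],D['P']
    hsv=cv2.cvtColor(im,cv2.COLOR_RGB2HSV); H,S,V=[hsv[...,i].astype(int) for i in range(3)]
    ok=d>0
    def rep(name,m,zl=(-.01,.4),mn=40):
        m=m&ok&(P[...,2]>zl[0])&(P[...,2]<zl[1])&(P[...,0]>.2)
        k,l,st,c=cv2.connectedComponentsWithStats(m.astype(np.uint8))
        for i in range(1,k):
            if st[i,4]<mn: continue
            q=P[l==i]; r=cv2.minAreaRect((q[:,:2]*1000).astype(np.float32)); print(n,name,st[i,4],c[i].round(0),*[np.round(t,1) for t in r],'z',np.percentile(q[:,2],[2,50,98]).round(3))
    rep('cork',(H>8)&(H<22)&(S>110)&(V>60),(-.01,.03),1000)
    rep('blue',(H>105)&(H<125)&(S>150)&(V>40),(-.01,.06),1000)
    rep('green',(H>45)&(H<80)&(S>120),(-.01,.1))
    o=(H<16)&(S>140)&(V>60)
    rep('orange',o,(.05,.2))
    q=P[o&ok&(P[...,2]>.05)&(P[...,2]<.2)&(P[...,1]>0)&(P[...,0]>.3)]
    if len(q):
      c=q[(q[:,2]<.112)&(q[:,2]>.096)]; e=q[q[:,2]>.117]
      print('cover',len(c),c[:,:2].min(0),c[:,:2].max(0),cv2.minEnclosingCircle((c[:,:2]*1000).astype(np.float32)),np.median(c[:,2]),'ear',len(e),e.mean(0),e.min(0),e.max(0))
    rep('plate',(P[...,2]>.007)&(P[...,2]<.02)&(P[...,1]>.0)&(P[...,0]>.3))
    rep('beam',ok,(.28,.33)); rep('tall',ok,(.03,.35))
print('bench z',np.median(P[300:330,300:400,2]))
```

```text
scene cork 2381 [240. 232.] [ 564.7 -363.6] [168.  164.4] 13.4 z [-0.001  0.005  0.011]
scene cork 2608 [159. 256.] [ 597.9 -616.1] [170.2 164.6] 29.7 z [-0.002  0.004  0.011]
scene cork 1691 [200. 364.] [ 951.3 -519.4] [ 50.5 295.3] 5.8 z [0.009 0.015 0.021]
scene blue 2499 [314. 210.] [ 545.4 -118.1] [184.7 176.3] 3.9 z [-0.001  0.006  0.036]
scene green 411 [380. 172.] [443.1 126.9] [96.7 90.9] 20.9 z [0.008 0.014 0.023]
scene orange 644 [425. 202.] [644.6 199.2] [102.8  99. ] 67.5 z [0.101 0.107 0.124]
cover 596 [0.5939 0.1549] [0.6967 0.249 ] ((643.9052124023438, 199.28260803222656), 52.944026947021484) 0.10646700464579917 ear 25 [0.5979 0.1746 0.1249] [0.5865 0.1631 0.1177] [0.6384 0.2083 0.1366]
scene plate 66 [502. 125.] [334.7 623.2] [88.  28.9] 65.6 z [0.007 0.013 0.019]
scene plate 47 [525. 140.] [419.3 667.2] [53.2 19.8] 48.7 z [0.007 0.013 0.019]
scene plate 502 [380. 171.] [441.9 128. ] [ 98.9 101.9] 14.0 z [0.008 0.014 0.019]
scene plate 2783 [442. 223.] [654. 265.] [263.7 214.3] 79.7 z [0.008 0.013 0.019]
scene beam 79 [523.  44.] [270.4 622.6] [49.1 30.5] 20.8 z [0.3
[... 3016 characters left out ...]
2. ] 61.6 z [0.036 0.121 0.184]
top tall 2755 [196. 169.] [662.3 260.1] [227.3 104.9] 71.6 z [0.046 0.253 0.304]
top tall 155 [348. 206.] [ 587.9 -168.2] [226.3 112.5] 44.4 z [0.03  0.035 0.041]
top tall 67 [303. 210.] [563.7 -32.3] [132.1  21.7] 0.4 z [0.03  0.035 0.042]
top tall 3748 [ 61. 288.] [325.2 621.1] [342.8 153.6] 67.0 z [0.037 0.13  0.339]
top tall 55 [250. 252.] [440.8 130.7] [23.  22.2] 3.7 z [0.034 0.042 0.046]
top tall 65 [332. 249.] [ 457.9 -118.2] [  4.8 127.5] 4.1 z [0.031 0.035 0.039]
top tall 443 [157. 261.] [404.8 407.4] [60.8 61.7] 40.3 z [0.033 0.074 0.081]
top tall 3377 [526. 297.] [ 330.  -698.5] [122.8 236.4] 11.4 z [0.042 0.07  0.076]
bench z 0.0007433110628572992
```

```bash
cat >> h.py <<'E'
from scipy.spatial.transform import Rotation as R
def T(Rm,p): M=np.eye(4); M[:3,:3]=Rm; M[:3,3]=p; return M
def cur():
    s=read_state(); return T(np.array(s['tcp_rot']).reshape(3,3),s['position'])
def lidT(x,y,z,yaw,tip=0):  # tip: ear side up, degrees
    return T((R.from_euler('z',yaw,degrees=True)*R.from_euler('y',tip,degrees=True)).as_matrix(),[x,y,z])
def earG(beyond=.004,back=0,sgn=1,lean=35):  # TCP in lid frame, closing across the ear's width
    a=np.radians(lean); m=np.array([-np.sin(a),0,np.cos(a)]); e=np.array([-.06,0,.0255])+beyond*np.array([-.562,0,.827])
    z=-m; y=np.array([0,sgn,0.]); return T(np.stack([np.cross(y,z),y,z],1),e+m*(.006+back))
def delta(W,C=None):
    C=cur() if C is None else C
    D=np.linalg.inv(C)@W; rv=R.from_matrix(D[:3,:3]).as_rotvec(degrees=True)/6
    print('xyz',(D[:3,3]*1000).round(1),'rot',rv.round(2)); return D
E
python3 - <<'E'
from h import *
np.set_printoptions(precision=4,suppress=True)
for n in('scene','top'):
    D=np.load(n+'.npz'); im,d,P=D['im'],D['d'],D['P']
    hsv=cv2.cvtColor(im,cv2.COLOR_RGB2HSV); H,S,V=[hsv[...,i].astype(int) for i in range(3)]
    o=(H<16)&(S>140)&(V>60)&(d>0)&(P[...,2]<.2)
    q=P[o&(np.hypot(P[...,0]-.644,P[...,1]-.2)<.09)]
    for lo in(.113,.117,.122):
        e=q[(q[:,2]>lo)&(np.hypot(q[:,0]-.644,q[:,1]-.2)>.045)]; c=np.median(e,0); print(n,lo,len(e),c,np.degrees(np.arctan2(.2005-c[1],.644-c[0])))
    b=(P[...,2]>.285)&(P[...,2]<.31)&(P[...,0]>.55)&(P[...,1]<.33)&(d>0)
    print('beam pca',np.linalg.svd(P[b][:,:2]-P[b][:,:2].mean(0))[2][0] if b.sum()<5000 else 0,P[b].mean(0))
    s=(V>110)&(S<60)&(P[...,2]>.004)&(abs(P[...,0]-.7)<.14)&(abs(P[...,1]+.26)<.06)&(d>0)
    print('spat',s.sum(),P[s].min(0),P[s].max(0)) if s.sum() else 0
L=lidT(.644,.2005,.092,29)
for sg in(1,-1): delta(L@earG(back=.09,sgn=sg))
print((L@earG(back=.09))[:3,3])
E
```

```text
scene 0.113 34 [0.5942 0.1736 0.1212] 28.38731385512216
scene 0.117 23 [0.5938 0.1727 0.1242] 28.98558275303468
scene 0.122 16 [0.5929 0.1733 0.1251] 27.992839653152263
beam pca [-0.1567 -0.9876] [0.6578 0.257  0.2986]
spat 247 [ 0.6367 -0.2787  0.0041] [ 0.8128 -0.2519  0.016 ]
top 0.113 37 [0.5928 0.1748 0.1248] 26.649426343322094
top 0.117 33 [0.591  0.1742 0.1255] 26.390313160245505
top 0.122 26 [0.5906 0.1737 0.1265] 26.684861903394186
beam pca [-0.1502 -0.9887] [0.652  0.2578 0.2996]
spat 600 [ 0.561  -0.3199  0.004 ] [ 0.8394 -0.2002  0.0152]
xyz [-432.5 -268.1   47.6] rot [-2.74 -5.41 -8.65]
xyz [-432.5 -268.1   47.6] rot [-6.41  3.25 20.28]
[0.5414 0.1436 0.1994]
```

Request:
apply_moves([
  {"x": -43, "y": -27, "z": 5, "rx": -0.27, "ry": -0.54, "rz": -0.86},
  {"x": -86, "y": -54, "z": 10, "rx": -0.55, "ry": -1.08, "rz": -1.73},
  {"x": -130, "y": -80, "z": 14, "rx": -0.82, "ry": -1.62, "rz": -2.6},
  {"x": -173, "y": -107, "z": 19, "rx": -1.1, "ry": -2.16, "rz": -3.46},
  {"x": -216, "y": -134, "z": 24, "rx": -1.37, "ry": -2.7, "rz": -4.32},
  {"x": -260, "y": -161, "z": 28, "rx": -1.64, "ry": -3.25, "rz": -5.2},
  {"x": -303, "y": -188, "z": 33, "rx": -1.92, "ry": -3.79, "rz": -6.05},
  {"x": -346, "y": -214, "z": 38, "rx": -2.2, "ry": -4.33, "rz": -6.9},
  {"x": -390, "y": -241, "z": 43, "rx": -2.47, "ry": -4.87, "rz": -7.8},
  {"x": -432, "y": -268, "z": 48, "rx": -2.74, "ry": -5.41, "rz": -8.65, "claw": 90},
])

```text
validation failed for argument at $.ro...
```

Run:
```python
from h import *
p,im,d=cap('wrist'); np.savez('w1.npz',im=im,d=d,P=cloud(p,d)); cv2.imwrite('pics/w1.png',im[...,::-1])
s=read_state();print(s['joint_positions'],s['opening'],s['position'])
delta(lidT(.644,.2005,.092,27.5)@earG(back=.09))
P=cloud(p,d); hsv=cv2.cvtColor(im,cv2.COLOR_RGB2HSV); H,S,V=[hsv[...,i].astype(int) for i in range(3)]
o=(H<16)&(S>140)&(V>60)&(d>0)&(np.hypot(P[...,0]-.644,P[...,1]-.2)<.1)&(P[...,2]>.09)
q=P[o]; print(len(q))
e=q[q[:,2]>.115]; print('ear',len(e),np.median(e,0),e.min(0),e.max(0))
c=q[(q[:,2]<.109)&(q[:,2]>.098)]; print('cover',len(c),cv2.minEnclosingCircle((c[:,:2]*1000).astype(np.float32)),np.median(c[:,2]))
```

```text
[ 5.51467424e+01  3.02669225e+01  8.21370046e+01 -2.15056415e-04
  6.76880771e+01 -1.02262985e+01] 1.000359077255146 [0.26012215 0.56775736 0.24680832]
xyz [-430.  -266.4   47.7] rot [-2.66 -5.43 -8.4 ]
0
  return _methods._mean(a, axis=axis, dtype=dtype,
  ret = um.true_divide(
Traceback (most recent call last):
ValueError: zero-size array to reduction operation minimum which has no identity
```

View pics/w1.png

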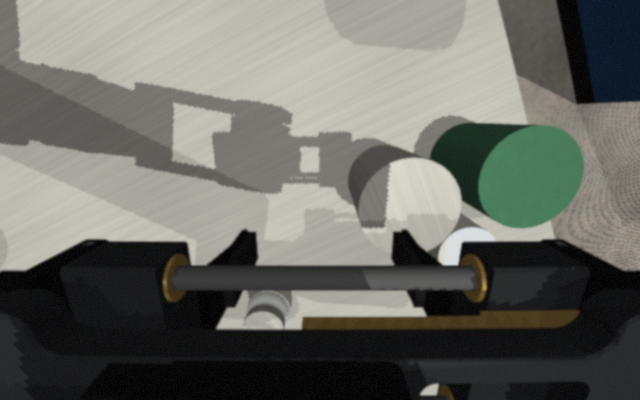

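The move was refused, so the wrist picture only shows the start view: the fingertips at (245,250) and (405,250), and cups to the right. I'll resend with every key in every row.

Request:
apply_moves([
  {"x": -43, "y": -27, "z": 5, "rx": -0.27, "ry": -0.54, "rz": -0.84, "claw": 0},
  {"x": -86, "y": -54, "z": 10, "rx": -0.53, "ry": -1.08, "rz": -1.68, "claw": 0},
  {"x": -130, "y": -80, "z": 14, "rx": -0.8, "ry": -1.62, "rz": -2.5, "claw": 0},
  {"x": -173, "y": -107, "z": 19, "rx": -1.06, "ry": -2.16, "rz": -3.36, "claw": 0},
  {"x": -216, "y": -134, "z": 24, "rx": -1.33, "ry": -2.7, "rz": -4.2, "claw": 0},
  {"x": -260, "y": -161, "z": 28, "rx": -1.6, "ry": -3.25, "rz": -5.04, "claw": 0},
  {"x": -303, "y": -188, "z": 33, "rx": -1.86, "ry": -3.8, "rz": -5.88, "claw": 0},
  {"x": -346, "y": -214, "z": 38, "rx": -2.13, "ry": -4.34, "rz": -6.72, "claw": 90},
  {"x": -390, "y": -241, "z": 43, "rx": -2.4, "ry": -4.9, "rz": -7.56, "claw": 90},
  {"x": -430, "y": -266, "z": 48, "rx": -2.66, "ry": -5.43, "rz": -8.4, "claw": 90},
])

```text
time_s: 1.4
position: [0.4828, 0.2381, 0.2077]
tcp_rot: [[-0.838, -0.345, 0.423], [-0.272, 0.936, 0.225], [-0.474, 0.073, -0.878]]
force: [0.2, -0.1, -0.1]
opening: 0.743
grasp_force: 0.0
```

Run:
```python
from h import *
s=read_state();print(s['joint_positions'],s['opening'],s['position'])
delta(lidT(.644,.2005,.092,27.5)@earG(back=.09))
```

```text
[   9.71586505   21.25000018  117.07107971   31.70630011   16.62536867
 -127.98757297] 0.7432458022162249 [0.48281602 0.23806914 0.20768475]
xyz [ -19.  -106.2   10.8] rot [-0.04 -1.06 -1.39]
```

Run:
```python
from h import *
delta(lidT(.644,.2005,.092,27.5)@earG(.006,back=.09,lean=25))
```

```text
xyz [ -35.4 -103.7    8.4] rot [ 0.08  0.61 -1.39]
```

Request:
apply_moves([
  {"x": -9, "y": -26, "z": 2, "rx": 0.02, "ry": 0.15, "rz": -0.35, "claw": 90},
  {"x": -18, "y": -52, "z": 4, "rx": 0.04, "ry": 0.3, "rz": -0.7, "claw": 90},
  {"x": -27, "y": -78, "z": 6, "rx": 0.06, "ry": 0.45, "rz": -1.05, "claw": 90},
  {"x": -35, "y": -104, "z": 8, "rx": 0.08, "ry": 0.61, "rz": -1.39, "claw": 90},
  {"x": -35, "y": -104, "z": 8, "rx": 0.08, "ry": 0.61, "rz": -1.39, "claw": 90},
  {"x": -35, "y": -104, "z": 8, "rx": 0.08, "ry": 0.61, "rz": -1.39, "claw": 90},
])

```text
time_s: 2.15
position: [0.5501, 0.1532, 0.2094]
tcp_rot: [[-0.806, -0.461, 0.372], [-0.417, 0.888, 0.196], [-0.421, 0.002, -0.907]]
force: [-0.6, -0.2, -0.1]
opening: 0.649
grasp_force: 0.0
```

Run:
```python
from h import *
p,im,d=cap('wrist'); np.savez('w2.npz',im=im,d=d,P=cloud(p,d)); cv2.imwrite('pics/w2.png',im[...,::-1])
s=read_state();print(s['joint_positions'],s['opening'],s['position'])
delta(lidT(.644,.2005,.092,27.5)@earG(.006,back=.09,lean=25))
P=cloud(p,d); hsv=cv2.cvtColor(im,cv2.COLOR_RGB2HSV); H,S,V=[hsv[...,i].astype(int) for i in range(3)]
o=(H<16)&(S>140)&(V>60)&(d>0)&(np.hypot(P[...,0]-.644,P[...,1]-.2)<.1)&(P[...,2]>.09)
q=P[o]; print(len(q))
e=q[q[:,2]>.115]; print('ear',len(e),np.median(e,0) if len(e) else 0)
c=q[(q[:,2]<.109)&(q[:,2]>.098)]; print('cover',len(c),cv2.minEnclosingCircle((c[:,:2]*1000).astype(np.float32)) if len(c) else 0)
```

```text
[  -1.60376616   23.35914084  109.52764045   26.38686934   27.61207159
 -140.46063617] 0.6469680584902057 [0.54983773 0.15344274 0.20938269]
xyz [-1.2 -1.7  0.5] rot [ 0.02 -0.02 -0.01]
3703
ear 320 [0.5892107  0.17363607 0.12615544]
cover 3358 ((644.510009765625, 202.7644805908203), 49.814231872558594)
```

View pics/w2.png

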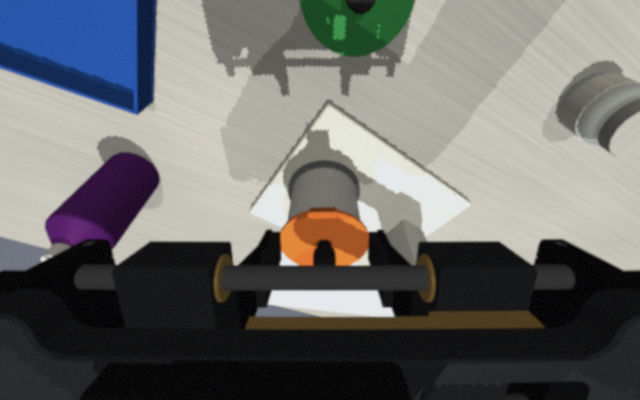

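The wrist view shows the lid at about (325,240), centred between the open fingers, with the bottle well to the left. Now the straight approach.

Run:
```python
from h import *
L=lidT(.6443,.2013,.092,27)
delta(L@earG(.006,back=.03,lean=25)); delta(L@earG(.006,lean=25))
```

```text
xyz [-1.9 -0.6 60.7] rot [ 0.05 -0.02  0.06]
xyz [-2.  -0.7 90.7] rot [ 0.05 -0.02  0.06]
```

Request:
apply_moves([
  {"x": -1, "y": -0.5, "z": 20, "rx": 0.05, "ry": -0.02, "rz": 0.06, "claw": 90},
  {"x": -2, "y": -0.5, "z": 40, "rx": 0.05, "ry": -0.02, "rz": 0.06, "claw": 90},
  {"x": -2, "y": -0.5, "z": 60, "rx": 0.05, "ry": -0.02, "rz": 0.06, "claw": 90},
  {"x": -2, "y": -0.5, "z": 70, "rx": 0.05, "ry": -0.02, "rz": 0.06, "claw": 90},
  {"x": -2, "y": -0.5, "z": 80, "rx": 0.05, "ry": -0.02, "rz": 0.06, "claw": 90},
  {"x": -2, "y": -0.5, "z": 90, "rx": 0.05, "ry": -0.02, "rz": 0.06, "claw": 90},
  {"x": -2, "y": -0.5, "z": 90.5, "rx": 0.05, "ry": -0.02, "rz": 0.06, "claw": 90},
  {"x": -2, "y": -0.5, "z": 90.5, "rx": 0.05, "ry": -0.02, "rz": 0.06, "claw": 90},
])

```text
time_s: 3.2
position: [0.587, 0.1707, 0.1288]
tcp_rot: [[-0.807, -0.454, 0.379], [-0.411, 0.891, 0.191], [-0.424, -0.002, -0.906]]
force: [0.7, 0.5, 0.0]
opening: 0.648
grasp_force: 0.0
```

Run:
```python
from h import *
s=read_state();print(s['joint_positions'],s['opening'],s['position'],s['force'])
delta(lidT(.6443,.2013,.092,27)@earG(.006,lean=25))
```

```text
[   0.72985107   34.08840738  107.69341424   35.52351117   18.70331335
 -148.16689869] 0.6477372335194002 [0.5869541  0.17074608 0.12883893] [0.70202887 0.48840272 0.03949251]
xyz [1.2 1.2 0.4] rot [-0.01  0.02  0.  ]
```

Request:
apply_moves([
  {"x": 0, "y": 0.5, "z": 0, "rx": 0, "ry": 0, "rz": 0, "claw": 150},
  {"x": 0, "y": 0.5, "z": 0, "rx": 0, "ry": 0, "rz": 0, "claw": 200},
  {"x": 0, "y": 0.5, "z": 0, "rx": 0, "ry": 0, "rz": 0, "claw": 255},
  {"x": 0, "y": 0.5, "z": 0, "rx": 0, "ry": 0, "rz": 0, "claw": 255},
  {"x": 0, "y": 0.5, "z": 0, "rx": 0, "ry": 0, "rz": 0, "claw": 255},
  {"x": 0, "y": 0.5, "z": 0, "rx": 0, "ry": 0, "rz": 0, "claw": 255},
])

```text
time_s: 3.95
position: [0.5867, 0.1712, 0.1288]
tcp_rot: [[-0.807, -0.454, 0.378], [-0.411, 0.891, 0.191], [-0.424, -0.002, -0.906]]
force: [-1.0, -1.6, 0.9]
opening: 0.291
grasp_force: 29.9
```

Run:
```python
from h import *
s=read_state();print(s['opening']*87,s['grasp_force'],s['position'],s['force'])
C=cur(); L=C@np.linalg.inv(earG(.006,lean=25)); print(L.round(3))
L0=lidT(.6443,.2013,.092,27); g=np.linalg.inv(L0)@C
# tip about far cover edge
pv=np.array([.05,0,.008]); 
for t,dz in((3,0),(6,.001),(10,.004),(10,.012),(10,.03)):
    A=T(R.from_euler('y',t,degrees=True).as_matrix(),[0,0,0]); A=T(np.eye(3),pv)@A@T(np.eye(3),-pv)
    W=L0@A@g; W[2,3]+=dz; print(t,dz,(L0@A)[:3,3]); delta(W,C)
```

```text
25.28333820743631 29.891189297195524 [0.58670307 0.17120865 0.12879141] [-1.03132784 -1.58837833  0.90968973]
[[ 0.891 -0.454 -0.002  0.646]
 [ 0.454  0.891  0.001  0.201]
 [ 0.002 -0.002  1.     0.093]
 [ 0.     0.     0.     1.   ]]
3 0 [0.643988   0.20114103 0.09462776]
xyz [-4.  -0.  -4.7] rot [-0.   0.5 -0. ]
6 0.001 [0.64379897 0.20104471 0.09727025]
xyz [ -8.7  -0.  -10.1] rot [-0.  1. -0.]
10 0.004 [0.64373905 0.20101418 0.10080395]
xyz [-16.1  -0.  -18.4] rot [-0.    1.67 -0.  ]
10 0.012 [0.64373905 0.20101418 0.10080395]
xyz [-19.5  -0.  -25.7] rot [-0.    1.67 -0.  ]
10 0.03 [0.64373905 0.20101418 0.10080395]
xyz [-27.1  -0.1 -42. ] rot [-0.    1.67 -0.  ]
```

Request:
apply_moves([
  {"x": -2, "y": 0, "z": -2.4, "rx": 0, "ry": 0.25, "rz": 0, "claw": 255},
  {"x": -4, "y": 0, "z": -4.7, "rx": 0, "ry": 0.5, "rz": 0, "claw": 255},
  {"x": -6.3, "y": 0, "z": -7.4, "rx": 0, "ry": 0.75, "rz": 0, "claw": 255},
  {"x": -8.7, "y": 0, "z": -10.1, "rx": 0, "ry": 1.0, "rz": 0, "claw": 255},
  {"x": -12.4, "y": 0, "z": -14.2, "rx": 0, "ry": 1.34, "rz": 0, "claw": 255},
  {"x": -16, "y": 0, "z": -18.4, "rx": 0, "ry": 1.67, "rz": 0, "claw": 255},
  {"x": -16, "y": 0, "z": -18.4, "rx": 0, "ry": 1.67, "rz": 0, "claw": 255},
  {"x": -17.8, "y": 0, "z": -22, "rx": 0, "ry": 1.67, "rz": 0, "claw": 255},
  {"x": -19.5, "y": 0, "z": -25.7, "rx": 0, "ry": 1.67, "rz": 0, "claw": 255},
  {"x": -19.5, "y": 0, "z": -25.7, "rx": 0, "ry": 1.67, "rz": 0, "claw": 255},
])

```text
time_s: 5.2
position: [0.5927, 0.1743, 0.1605]
tcp_rot: [[-0.86, -0.454, 0.233], [-0.438, 0.891, 0.117], [-0.26, -0.002, -0.966]]
force: [-0.0, -0.4, -1.3]
opening: 0.294
grasp_force: 29.9
```

Run:
```python
from h import *
im=[]
for n in('scene','top'):
    p,i,d=cap(n); np.savez(n+'2.npz',im=i,d=d,P=cloud(p,d)); im.append(i[...,::-1])
f=lambda x:cv2.resize(x,(400,400),interpolation=cv2.INTER_CUBIC)
cv2.imwrite('pics/tip.png',np.clip(np.hstack([f(im[0][130:280,360:520]),f(im[1][110:250,140:300])])*1.3,0,255).astype(np.uint8))
s=read_state();print(s['joint_positions'],s['opening']*87,s['grasp_force'],s['force'])
np.set_printoptions(precision=4,suppress=True)
for n in('scene2','top2'):
    D=np.load(n+'.npz');i,d,P=D['im'],D['d'],D['P']
    hsv=cv2.cvtColor(i,cv2.COLOR_RGB2HSV); H,S,V=[hsv[...,k].astype(int) for k in range(3)]
    q=P[(H<16)&(S>140)&(V>60)&(d>0)&(np.hypot(P[...,0]-.644,P[...,1]-.2)<.052)&(P[...,2]>.09)]
    for _ in range(4):
        c=q.mean(0); nrm=np.linalg.svd(q-c)[2][2]; nrm*=np.sign(nrm[2]); r=abs((q-c)@nrm); q=q[r<max(.004,1.5*r.std())]
    print(n,len(q),c,nrm,'tilt',np.degrees(np.arccos(nrm[2])))
```

```text
[   3.29374205   32.02043918   98.61393346   10.12231127   35.92129873
 -121.20033462] 25.752337203413834 29.887325952295214 [-0.14420535  0.47604901 -1.58267085]
scene2 533 [0.6505 0.1994 0.1257] [0.1632 0.0919 0.9823] tilt 10.79412388556107
top2 34 [0.6664 0.1815 0.1346] [0.9548 0.0729 0.2881] tilt 73.25779284564256
```

View pics/tip.png

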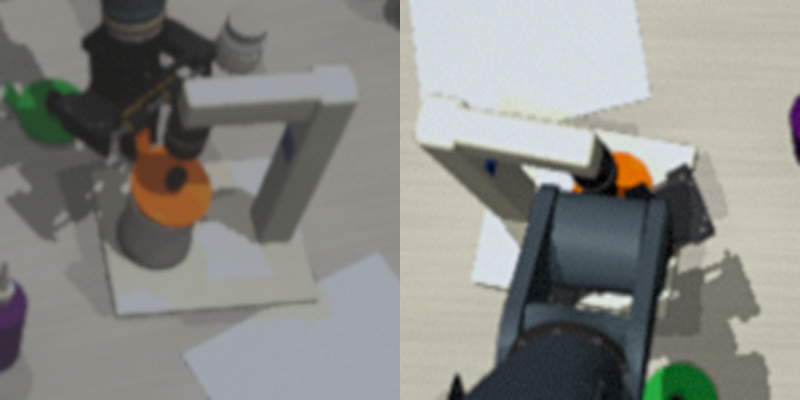

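The left panel shows the lid gripped at the ear, tilted about 11° and clear of the rim. The black head at about (185,125) has not been touched. Next I pull the lid out backwards and level it.

```bash
cat >> h.py <<'E'
def gear():
    Rm=np.array([[-.807,-.454,.378],[-.411,.891,.191],[-.424,-.002,-.906]]); u,_,v=np.linalg.svd(Rm)
    return np.linalg.inv(lidT(.6443,.2013,.092,27))@T(u@v,[.5867,.1712,.1288])
def rows(Ws,claw,C=None):
    C=cur() if C is None else C
    for W in Ws:
        D=np.linalg.inv(C)@W; p=(D[:3,3]*1000).round(1); r=(R.from_matrix(D[:3,:3]).as_rotvec(degrees=True)/6).round(2)
        print(*p,*r,claw)
E
python3 - <<'E'
from h import *
g=gear(); C=cur(); L=C@np.linalg.inv(g); print(L[:3,3].round(4),R.from_matrix(L[:3,:3]).as_euler('zyx',degrees=True).round(2))
a=np.array(L[:3,3]); b=np.array([.537,.147,.155])
rows([lidT(*(a+(b-a)*t),27,10*(1-t))@g for t in np.linspace(.1,1,10)],255)
E
```

```text
[0.6436 0.201  0.1127] [27.34  8.92 -4.57]
11.5 0.0 -6.4 0.0 -0.17 -0.0 255
23.0 0.0 -12.8 0.0 -0.34 -0.0 255
34.5 0.0 -19.2 0.0 -0.5 -0.0 255
45.9 0.1 -25.6 0.0 -0.67 -0.0 255
57.3 0.1 -31.9 0.0 -0.84 -0.0 255
68.8 0.1 -38.3 0.0 -1.0 -0.0 255
80.2 0.1 -44.6 0.0 -1.17 -0.0 255
91.6 0.1 -50.9 0.0 -1.34 -0.0 255
102.9 0.2 -57.2 0.0 -1.5 -0.0 255
114.3 0.2 -63.4 0.0 -1.67 -0.0 255
```

Request:
apply_moves([
  {"x": 11.5, "y": 0, "z": -6.4, "rx": 0, "ry": -0.17, "rz": 0, "claw": 255},
  {"x": 23, "y": 0, "z": -12.8, "rx": 0, "ry": -0.34, "rz": 0, "claw": 255},
  {"x": 34.5, "y": 0, "z": -19.2, "rx": 0, "ry": -0.5, "rz": 0, "claw": 255},
  {"x": 46, "y": 0, "z": -25.6, "rx": 0, "ry": -0.67, "rz": 0, "claw": 255},
  {"x": 57.3, "y": 0, "z": -32, "rx": 0, "ry": -0.84, "rz": 0, "claw": 255},
  {"x": 68.8, "y": 0, "z": -38.3, "rx": 0, "ry": -1.0, "rz": 0, "claw": 255},
  {"x": 80, "y": 0, "z": -44.6, "rx": 0, "ry": -1.17, "rz": 0, "claw": 255},
  {"x": 91.6, "y": 0, "z": -51, "rx": 0, "ry": -1.34, "rz": 0, "claw": 255},
  {"x": 103, "y": 0, "z": -57.2, "rx": 0, "ry": -1.5, "rz": 0, "claw": 255},
  {"x": 114, "y": 0, "z": -63.4, "rx": 0, "ry": -1.67, "rz": 0, "claw": 255},
])

```text
time_s: 6.55
position: [0.4796, 0.1167, 0.1921]
tcp_rot: [[-0.806, -0.454, 0.379], [-0.412, 0.891, 0.191], [-0.425, -0.002, -0.905]]
force: [0.5, 0.9, -1.3]
opening: 0.292
grasp_force: 29.9
```

Run:
```python
from h import *
s=read_state();print(s['joint_positions'],s['opening']*87,s['grasp_force'],s['force'])
g=gear(); C=cur(); L=C@np.linalg.inv(g); print(L.round(4))
rows([T(R.from_euler('z',-t,degrees=True).as_matrix(),[0,0,0])@C for t in (3,6,9,12,15,18,21,24,27,30,33,36,39,42,45,48)],255)
```

```text
[  -7.45406135   20.76728079  120.9025983    39.84880252   21.85826143
 -159.6314884 ] 25.366515555131684 29.889369243755937 [ 0.49028677  0.89920174 -1.30015301]
[[ 8.910e-01 -4.541e-01 -1.200e-03  5.373e-01]
 [ 4.541e-01  8.910e-01  0.000e+00  1.468e-01]
 [ 1.100e-03 -6.000e-04  1.000e+00  1.553e-01]
 [ 0.000e+00  0.000e+00  0.000e+00  1.000e+00]]
6.0 -25.0 -2.8 0.21 0.0 0.45 255
13.2 -49.6 -6.1 0.42 0.0 0.91 255
21.5 -73.7 -9.9 0.64 0.0 1.36 255
31.0 -97.4 -14.3 0.85 0.0 1.81 255
41.6 -120.5 -19.2 1.06 0.01 2.26 255
53.2 -142.9 -24.6 1.27 0.01 2.72 255
65.9 -164.6 -30.5 1.49 0.01 3.17 255
79.6 -185.6 -36.9 1.7 0.01 3.62 255
94.3 -205.7 -43.8 1.91 0.01 4.07 255
109.9 -225.0 -51.0 2.12 0.01 4.53 255
126.4 -243.3 -58.7 2.34 0.01 4.98 255
143.8 -260.6 -66.8 2.55 0.01 5.43 255
161.9 -277.0 -75.3 2.76 0.01 5.88 255
180.8 -292.2 -84.1 2.97 0.02 6.34 255
200.4 -306.4 -93.3 3.19 0.02 6.79 255
220.7 -319.4 -102.8 3.4 0.02 7.24 255
```

Run:
```python
from h import *
g=gear(); C=cur(); 
def W(t,k):
    a=np.radians(15.3-t); return lidT(.557*np.cos(a),.557*np.sin(a),.155,27-t-k)@g
Ws=[W(48*i/20,12*i/20) for i in range(1,21)]
rows(Ws[:10],255); print(); rows(Ws[10:],255,Ws[9])
```

```text
4.7 -19.2 -1.9 0.21 0.01 0.46 255
10.1 -38.3 -4.4 0.42 0.01 0.91 255
16.1 -57.1 -7.2 0.63 0.01 1.36 255
22.9 -75.7 -10.3 0.84 0.01 1.81 255
30.3 -93.9 -13.7 1.06 0.01 2.27 255
38.3 -111.8 -17.4 1.27 0.02 2.72 255
47.0 -129.3 -21.5 1.48 0.02 3.17 255
56.4 -146.4 -25.8 1.69 0.02 3.63 255
66.3 -163.1 -30.4 1.9 0.02 4.08 255
76.8 -179.3 -35.3 2.12 0.02 4.53 255

2.5 -19.8 -1.1 0.21 0.0 0.45 255
5.7 -39.4 -2.6 0.42 0.0 0.91 255
9.6 -58.9 -4.4 0.64 0.0 1.36 255
14.3 -78.1 -6.5 0.85 0.0 1.81 255
19.6 -97.2 -9.0 1.06 0.0 2.26 255
25.6 -116.0 -11.8 1.27 0.0 2.72 255
32.3 -134.5 -14.9 1.48 0.01 3.17 255
39.6 -152.7 -18.3 1.69 0.01 3.62 255
47.6 -170.6 -22.0 1.91 0.01 4.08 255
56.3 -188.1 -26.0 2.12 0.01 4.53 255
```

Request:
apply_moves([
  {"x": 4.7, "y": -19.2, "z": -1.9, "rx": 0.21, "ry": 0.01, "rz": 0.46, "claw": 255},
  {"x": 10.1, "y": -38.3, "z": -4.4, "rx": 0.42, "ry": 0.01, "rz": 0.91, "claw": 255},
  {"x": 16.1, "y": -57.1, "z": -7.2, "rx": 0.63, "ry": 0.01, "rz": 1.36, "claw": 255},
  {"x": 22.9, "y": -75.7, "z": -10.3, "rx": 0.84, "ry": 0.01, "rz": 1.81, "claw": 255},
  {"x": 30.3, "y": -94, "z": -13.7, "rx": 1.06, "ry": 0.01, "rz": 2.27, "claw": 255},
  {"x": 38.3, "y": -112, "z": -17.4, "rx": 1.27, "ry": 0.02, "rz": 2.72, "claw": 255},
  {"x": 47, "y": -129, "z": -21.5, "rx": 1.48, "ry": 0.02, "rz": 3.17, "claw": 255},
  {"x": 56.4, "y": -146, "z": -25.8, "rx": 1.69, "ry": 0.02, "rz": 3.63, "claw": 255},
  {"x": 66.3, "y": -163, "z": -30.4, "rx": 1.9, "ry": 0.02, "rz": 4.08, "claw": 255},
  {"x": 76.8, "y": -179, "z": -35.3, "rx": 2.12, "ry": 0.02, "rz": 4.53, "claw": 255},
])

```text
time_s: 7.8
position: [0.4856, -0.0822, 0.1915]
tcp_rot: [[-0.905, 0.056, 0.422], [0.05, 0.998, -0.025], [-0.423, -0.002, -0.906]]
force: [0.8, -0.6, -1.1]
opening: 0.293
grasp_force: 29.9
```

Request:
apply_moves([
  {"x": 2.5, "y": -19.8, "z": -1.1, "rx": 0.21, "ry": 0, "rz": 0.45, "claw": 255},
  {"x": 5.7, "y": -39.4, "z": -2.6, "rx": 0.42, "ry": 0, "rz": 0.91, "claw": 255},
  {"x": 9.6, "y": -59, "z": -4.4, "rx": 0.64, "ry": 0, "rz": 1.36, "claw": 255},
  {"x": 14.3, "y": -78, "z": -6.5, "rx": 0.85, "ry": 0, "rz": 1.81, "claw": 255},
  {"x": 19.6, "y": -97, "z": -9, "rx": 1.06, "ry": 0, "rz": 2.26, "claw": 255},
  {"x": 25.6, "y": -116, "z": -11.8, "rx": 1.27, "ry": 0, "rz": 2.72, "claw": 255},
  {"x": 32.3, "y": -134.5, "z": -14.9, "rx": 1.48, "ry": 0.01, "rz": 3.17, "claw": 255},
  {"x": 39.6, "y": -152.7, "z": -18.3, "rx": 1.69, "ry": 0.01, "rz": 3.62, "claw": 255},
  {"x": 47.6, "y": -170.6, "z": -22, "rx": 1.91, "ry": 0.01, "rz": 4.08, "claw": 255},
  {"x": 56.3, "y": -188, "z": -26, "rx": 2.12, "ry": 0.01, "rz": 4.53, "claw": 255},
])

```text
time_s: 9.05
position: [0.4132, -0.2664, 0.1916]
tcp_rot: [[-0.759, 0.548, 0.352], [0.496, 0.836, -0.234], [-0.423, -0.002, -0.906]]
force: [1.1, -0.3, -1.3]
opening: 0.293
grasp_force: 29.9
```

Run:
```python
from h import *
s=read_state();print(s['joint_positions'],s['opening']*87,s['grasp_force'],s['force'],s['time_s'])
g=gear(); C=cur(); L=C@np.linalg.inv(g); print(L.round(4))
np.set_printoptions(precision=4,suppress=True)
for n in('scene','top'):
    p,i,d=cap(n);P=cloud(p,d)
    hsv=cv2.cvtColor(i,cv2.COLOR_RGB2HSV); H,S,V=[hsv[...,k].astype(int) for k in range(3)]
    q=P[(H<16)&(S>140)&(V>60)&(d>0)&(np.hypot(P[...,0]-L[0,3],P[...,1]-L[1,3])<.052)&(P[...,2]>.1)]
    if len(q)<30: print(n,len(q)); continue
    for _ in range(4):
        c=q.mean(0); nrm=np.linalg.svd(q-c)[2][2]; nrm*=np.sign(nrm[2]); r=abs((q-c)@nrm); q=q[r<.005]
    print(n,len(q),c,nrm,'tilt',np.degrees(np.arccos(nrm[2])),'z at centre',c[2]-(nrm[0]*(L[0,3]-c[0])+nrm[1]*(L[1,3]-c[1]))/nrm[2])
```

```text
[ -49.89199508   20.49240016  121.63547691   26.7726061    15.33599386
 -131.17582713] 25.47036794886609 29.887219928205013 [ 1.1084642  -0.29229849 -1.32457398] 9.05
[[ 8.367e-01  5.477e-01  1.300e-03  4.679e-01]
 [-5.477e-01  8.367e-01  1.000e-04 -3.015e-01]
 [-1.100e-03 -8.000e-04  1.000e+00  1.547e-01]
 [ 0.000e+00  0.000e+00  0.000e+00  1.000e+00]]
scene 102 [ 0.4552 -0.2928  0.1692] [ 0.0523 -0.0096  0.9986] tilt 3.0480390205192465 z at centre 0.1684435465983261
top 39 [ 0.4334 -0.2909  0.1687] [-0.1163  0.0497  0.992 ] tilt 7.26745201394245 z at centre 0.1732402970934101
```

Run:
```python
from h import *
g=gear(); C=cur(); L=C@np.linalg.inv(g); a=L[:3,3]; b=np.array([.563,-.362,.1])
Ws=[lidT(*(a+(b-a)*t),-33)@g for t in np.linspace(.2,1,5)]+[lidT(.563,-.362,z,-33)@g for z in(.08,.06,.04,.025,.02)]
rows(Ws,255)
```

```text
-15.7 0.1 19.5 -0.03 -0.0 -0.03 255
-31.3 0.6 38.9 -0.03 -0.0 -0.03 255
-47.0 1.0 58.4 -0.03 -0.0 -0.03 255
-62.6 1.5 77.8 -0.03 -0.0 -0.03 255
-78.3 1.9 97.3 -0.03 -0.0 -0.03 255
-69.8 2.0 115.4 -0.03 -0.0 -0.03 255
-61.3 2.0 133.5 -0.03 -0.0 -0.03 255
-52.9 2.1 151.6 -0.03 -0.0 -0.03 255
-46.5 2.1 165.2 -0.03 -0.0 -0.03 255
-44.4 2.1 169.7 -0.03 -0.0 -0.03 255
```

Request:
apply_moves([
  {"x": -15.7, "y": 0, "z": 19.5, "rx": -0.03, "ry": 0, "rz": -0.03, "claw": 255},
  {"x": -31.3, "y": 0.6, "z": 39, "rx": -0.03, "ry": 0, "rz": -0.03, "claw": 255},
  {"x": -47, "y": 1, "z": 58.4, "rx": -0.03, "ry": 0, "rz": -0.03, "claw": 255},
  {"x": -62.6, "y": 1.5, "z": 77.8, "rx": -0.03, "ry": 0, "rz": -0.03, "claw": 255},
  {"x": -78.3, "y": 2, "z": 97.3, "rx": -0.03, "ry": 0, "rz": -0.03, "claw": 255},
  {"x": -69.8, "y": 2, "z": 115.4, "rx": -0.03, "ry": 0, "rz": -0.03, "claw": 255},
  {"x": -61.3, "y": 2, "z": 133.5, "rx": -0.03, "ry": 0, "rz": -0.03, "claw": 255},
  {"x": -53, "y": 2, "z": 151.6, "rx": -0.03, "ry": 0, "rz": -0.03, "claw": 255},
  {"x": -46.5, "y": 2, "z": 165.2, "rx": -0.03, "ry": 0, "rz": -0.03, "claw": 255},
  {"x": -44.4, "y": 2, "z": 169.7, "rx": -0.03, "ry": 0, "rz": -0.03, "claw": 255},
])

```text
time_s: 10.4
position: [0.5084, -0.3243, 0.0552]
tcp_rot: [[-0.762, 0.542, 0.354], [0.492, 0.84, -0.228], [-0.421, -0.0, -0.907]]
force: [0.9, -0.9, -0.9]
opening: 0.297
grasp_force: 29.9
```

Run:
```python
from h import *
s=read_state();print(s['joint_positions'],s['opening']*87,s['grasp_force'],s['force'],s['time_s'])
g=gear(); C=cur(); L=C@np.linalg.inv(g); print(L.round(4))
rows([lidT(.563,-.362,z/1000,-33)@g for z in(17,14,12,10,8,7,6,5,4.5)],255)
np.set_printoptions(precision=4,suppress=True)
p,i,d=cap('scene');P=cloud(p,d); cv2.imwrite('pics/mat.png',cv2.resize(i[150:320,150:390,::-1],(720,510)))
hsv=cv2.cvtColor(i,cv2.COLOR_RGB2HSV); H,S,V=[hsv[...,k].astype(int) for k in range(3)]
q=P[(H<9)&(S>140)&(V>60)&(d>0)&(np.hypot(P[...,0]-L[0,3],P[...,1]-L[1,3])<.052)&(P[...,2]>.02)]
print(len(q))
for _ in range(4):
    c=q.mean(0); nrm=np.linalg.svd(q-c)[2][2]; nrm*=np.sign(nrm[2]); r=abs((q-c)@nrm); q=q[r<.005]
print(len(q),c,nrm,'tilt',np.degrees(np.arccos(nrm[2])),'z at centre',c[2]-(nrm[0]*(L[0,3]-c[0])+nrm[1]*(L[1,3]-c[1]))/nrm[2])
```

```text
[ -45.68841518   42.1505561   110.64761243   61.99455224    6.09070676
 -163.58017852] 25.83427512407443 29.9137403187342 [ 0.9148653  -0.89552595 -0.86967244] 10.4
[[ 0.8407  0.5415  0.0019  0.5634]
 [-0.5415  0.8407 -0.003  -0.3588]
 [-0.0032  0.0015  1.      0.0182]
 [ 0.      0.      0.      1.    ]]
-0.6 -2.6 1.8 0.03 -0.03 0.03 255
0.7 -2.6 4.5 0.03 -0.03 0.03 255
1.5 -2.6 6.3 0.03 -0.03 0.03 255
2.3 -2.6 8.1 0.03 -0.03 0.03 255
3.2 -2.6 10.0 0.03 -0.03 0.03 255
3.6 -2.6 10.9 0.03 -0.03 0.03 255
4.0 -2.6 11.8 0.03 -0.03 0.03 255
4.5 -2.6 12.7 0.03 -0.03 0.03 255
4.7 -2.6 13.1 0.03 -0.03 0.03 255
0
0 [nan nan nan] [0. 0. 1.] tilt 0.0 z at centre nan<stdin>:11: RuntimeWarning: Mean of empty slice.
  ret = um.true_divide(
```

View pics/mat.png

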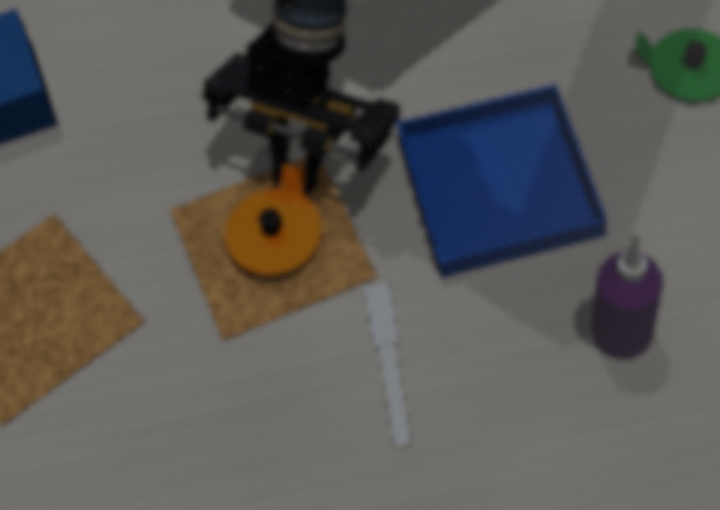

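The picture shows the lid level above the mat at (273,232), with the spatula and tray clear. J6 is at its limit because the arm has a lateral offset, so I'll yaw the lid to line up with J1 before lowering it.

Run:
```python
from h import *
g=gear()
rows([lidT(.563,-.361,.02,-32.8-1.5*i)@g for i in range(1,11)],255)
```

```text
-1.5 -0.2 -1.3 0.12 -0.03 0.17 255
-1.6 1.5 -1.3 0.23 -0.03 0.4 255
-1.6 3.2 -1.3 0.33 -0.03 0.63 255
-1.8 4.9 -1.2 0.44 -0.03 0.85 255
-1.9 6.6 -1.1 0.54 -0.03 1.08 255
-2.1 8.3 -1.0 0.65 -0.03 1.31 255
-2.3 9.9 -0.9 0.75 -0.03 1.53 255
-2.6 11.6 -0.8 0.86 -0.03 1.76 255
-2.9 13.3 -0.6 0.96 -0.03 1.99 255
-3.3 14.9 -0.5 1.07 -0.03 2.21 255
```

Request:
apply_moves([
  {"x": -1, "y": 0, "z": -1.3, "rx": 0.12, "ry": 0, "rz": 0.17, "claw": 255},
  {"x": -1.6, "y": 1.5, "z": -1.3, "rx": 0.23, "ry": -0.03, "rz": 0.4, "claw": 255},
  {"x": -1.6, "y": 3.2, "z": -1.3, "rx": 0.33, "ry": -0.03, "rz": 0.63, "claw": 255},
  {"x": -1.8, "y": 4.9, "z": -1.2, "rx": 0.44, "ry": -0.03, "rz": 0.85, "claw": 255},
  {"x": -1.9, "y": 6.6, "z": -1.1, "rx": 0.54, "ry": -0.03, "rz": 1.08, "claw": 255},
  {"x": -2.1, "y": 8.3, "z": -1, "rx": 0.65, "ry": -0.03, "rz": 1.31, "claw": 255},
  {"x": -2.3, "y": 10, "z": -0.9, "rx": 0.75, "ry": -0.03, "rz": 1.53, "claw": 255},
  {"x": -2.6, "y": 11.6, "z": -0.8, "rx": 0.86, "ry": -0.03, "rz": 1.76, "claw": 255},
  {"x": -2.9, "y": 13.3, "z": -0.6, "rx": 0.96, "ry": -0.03, "rz": 1.99, "claw": 255},
  {"x": -3.3, "y": 14.9, "z": -0.5, "rx": 1.07, "ry": -0.03, "rz": 2.21, "claw": 255},
])

```text
time_s: 11.7
position: [0.5192, -0.3139, 0.0586]
tcp_rot: [[-0.612, 0.738, 0.285], [0.666, 0.675, -0.318], [-0.426, -0.005, -0.905]]
force: [0.3, -0.1, -2.0]
opening: 0.294
grasp_force: 29.9
```

Run:
```python
from h import *
s=read_state();print(s['joint_positions'],s['opening']*87,s['grasp_force'],s['force'],s['time_s'])
g=gear(); C=cur(); L=C@np.linalg.inv(g); print(L.round(4))
rows([lidT(.563,-.361,z/1000,-47.8)@g for z in(17,14,12,10,8,7,6,5,4.5)],255)
```

```text
[-40.09246715  42.0516011  109.38048849 -44.06958489   4.92758699
 -39.40976513] 25.57704840688659 29.887897570151836 [ 0.25113457 -0.11771333 -2.00075331] 11.7
[[ 6.753e-01  7.375e-01  5.000e-04  5.636e-01]
 [-7.375e-01  6.753e-01  4.400e-03 -3.615e-01]
 [ 3.000e-03 -3.400e-03  1.000e+00  2.190e-02]
 [ 0.000e+00  0.000e+00  0.000e+00  1.000e+00]]
2.7 0.2 4.0 -0.01 0.03 0.06 255
3.9 0.2 6.7 -0.01 0.03 0.06 255
4.8 0.2 8.5 -0.01 0.03 0.06 255
5.6 0.2 10.3 -0.01 0.03 0.06 255
6.5 0.2 12.2 -0.01 0.03 0.06 255
6.9 0.2 13.1 -0.01 0.03 0.06 255
7.3 0.2 14.0 -0.01 0.03 0.06 255
7.8 0.2 14.9 -0.01 0.03 0.06 255
8.0 0.2 15.3 -0.01 0.03 0.06 255
```

Request:
apply_moves([
  {"x": 2.7, "y": 0, "z": 4, "rx": 0, "ry": 0.03, "rz": 0.06, "claw": 255},
  {"x": 3.9, "y": 0, "z": 6.7, "rx": 0, "ry": 0.03, "rz": 0.06, "claw": 255},
  {"x": 4.8, "y": 0, "z": 8.5, "rx": 0, "ry": 0.03, "rz": 0.06, "claw": 255},
  {"x": 5.6, "y": 0, "z": 10.3, "rx": 0, "ry": 0.03, "rz": 0.06, "claw": 255},
  {"x": 6.5, "y": 0, "z": 12.2, "rx": 0, "ry": 0.03, "rz": 0.06, "claw": 255},
  {"x": 6.9, "y": 0, "z": 13.1, "rx": 0, "ry": 0.03, "rz": 0.06, "claw": 255},
  {"x": 7.3, "y": 0, "z": 14, "rx": 0, "ry": 0.03, "rz": 0.06, "claw": 255},
  {"x": 7.3, "y": 0, "z": 14, "rx": 0, "ry": 0.03, "rz": 0.06, "claw": 255},
])

```text
time_s: 12.7
position: [0.5187, -0.3136, 0.0427]
tcp_rot: [[-0.609, 0.741, 0.283], [0.671, 0.671, -0.315], [-0.423, -0.002, -0.906]]
force: [-0.9, -1.1, -1.5]
opening: 0.293
grasp_force: 29.9
```

Run:
```python
from h import *
s=read_state();print(s['joint_positions'],s['opening']*87,s['grasp_force'],s['force'],s['moment'],s['time_s'])
g=gear(); C=cur(); L=C@np.linalg.inv(g); print(L.round(4))
rows([lidT(.563,-.361,z/1000,-47.8)@g for z in(5,4,3,2,1)],255)
```

```text
[-40.13954187  43.8786101  109.50480048 -62.04754829   3.77267122
 -21.06461462] 25.479459075946814 29.888047040440142 [-0.86484623 -1.0639478  -1.46535573] [0.30680267 0.29474148 0.01021201] 12.7
[[ 6.716e-01  7.409e-01  2.000e-04  5.629e-01]
 [-7.409e-01  6.716e-01 -2.000e-04 -3.612e-01]
 [-3.000e-04  0.000e+00  1.000e+00  5.800e-03]
 [ 0.000e+00  0.000e+00  0.000e+00  1.000e+00]]
0.5 0.3 0.7 -0.0 -0.0 -0.0 255
0.9 0.3 1.6 -0.0 -0.0 -0.0 255
1.3 0.3 2.5 -0.0 -0.0 -0.0 255
1.7 0.3 3.5 -0.0 -0.0 -0.0 255
2.1 0.3 4.4 -0.0 -0.0 -0.0 255
```

Still hanging (−1.5 N), so I continue down in 1 mm steps.

Request:
apply_moves([
  {"x": 0.5, "y": 0.3, "z": 0.7, "rx": 0, "ry": 0, "rz": 0, "claw": 255},
  {"x": 0.9, "y": 0.3, "z": 1.6, "rx": 0, "ry": 0, "rz": 0, "claw": 255},
  {"x": 0.9, "y": 0.3, "z": 1.6, "rx": 0, "ry": 0, "rz": 0, "claw": 255},
])

```text
time_s: 13.08
position: [0.5189, -0.3133, 0.0409]
tcp_rot: [[-0.608, 0.741, 0.283], [0.671, 0.671, -0.315], [-0.424, -0.001, -0.906]]
force: [0.6, 1.1, -0.6]
opening: 0.294
grasp_force: 29.9
```

Request:
apply_moves([
  {"x": 0.4, "y": 0, "z": 0.9, "rx": 0, "ry": 0, "rz": 0, "claw": 255},
  {"x": 0.4, "y": 0, "z": 0.9, "rx": 0, "ry": 0, "rz": 0, "claw": 255},
])

```text
time_s: 13.32
position: [0.5189, -0.3132, 0.0406]
tcp_rot: [[-0.608, 0.741, 0.284], [0.671, 0.671, -0.315], [-0.424, -0.001, -0.906]]
force: [-3.2, 1.2, 5.1]
opening: 0.294
grasp_force: 29.9
```

Contact at 5 N, so I release and back off along the tool axis.

Request:
apply_moves([
  {"x": 0, "y": 0, "z": 0, "rx": 0, "ry": 0, "rz": 0, "claw": 170},
  {"x": 0, "y": 0, "z": 0, "rx": 0, "ry": 0, "rz": 0, "claw": 140},
  {"x": 0, "y": 0, "z": 0, "rx": 0, "ry": 0, "rz": 0, "claw": 100},
  {"x": 0, "y": 0, "z": 0, "rx": 0, "ry": 0, "rz": 0, "claw": 80},
  {"x": 0, "y": 0, "z": -10, "rx": 0, "ry": 0, "rz": 0, "claw": 80},
  {"x": 0, "y": 0, "z": -25, "rx": 0, "ry": 0, "rz": 0, "claw": 80},
  {"x": 0, "y": 0, "z": -50, "rx": 0, "ry": 0, "rz": 0, "claw": 80},
  {"x": 0, "y": 0, "z": -80, "rx": 0, "ry": 0, "rz": 0, "claw": 80},
  {"x": 0, "y": 0, "z": -110, "rx": 0, "ry": 0, "rz": 0, "claw": 80},
  {"x": 0, "y": 0, "z": -130, "rx": 0, "ry": 0, "rz": 0, "claw": 80},
])

```text
time_s: 14.58
position: [0.4817, -0.2719, 0.1587]
tcp_rot: [[-0.608, 0.741, 0.284], [0.671, 0.671, -0.315], [-0.424, -0.001, -0.906]]
force: [-1.1, -0.4, -0.1]
opening: 0.688
grasp_force: 0.0
```

Run:
```python
from h import *
s=read_state();print(s['joint_positions'],s['opening']*87,s['force'],s['position'],s['time_s'])
np.set_printoptions(precision=4,suppress=True)
for n in('scene','top'):
    p,i,d=cap(n);P=cloud(p,d)
    if n=='scene': cv2.imwrite('pics/mat2.png',cv2.resize(i[150:320,150:390,::-1],(720,510)))
    hsv=cv2.cvtColor(i,cv2.COLOR_RGB2HSV); H,S,V=[hsv[...,k].astype(int) for k in range(3)]
    near=(d>0)&(np.hypot(P[...,0]-.563,P[...,1]+.361)<.058)
    q=P[near&(P[...,2]>.0125)&(P[...,2]<.022)&(S>130)]
    print(n,len(q),cv2.minEnclosingCircle((q[:,:2]*1000).astype(np.float32)) if len(q) else 0,np.median(q[:,2]))
    k=P[near&(P[...,2]>.036)&(P[...,2]<.055)&(V<75)]; print('knob',len(k),np.median(k,0) if len(k) else 0)
```

```text
[-39.07573928  28.23775162 113.99114817 -16.37854201  13.48451874
 -66.1208351 ] 59.861368785480636 [-1.09349206 -0.37456154 -0.1110562 ] [ 0.48173061 -0.27192476  0.15869579] 14.575
scene 552 ((564.2198486328125, -359.684326171875), 51.50590896606445) 0.017748127842357686
knob 42 [ 0.5682 -0.3618  0.045 ]
top 652 ((563.5104370117188, -361.02880859375), 51.91611862182617) 0.01770990994162369
knob 39 [ 0.5642 -0.3598  0.0451]
```

View pics/mat2.png

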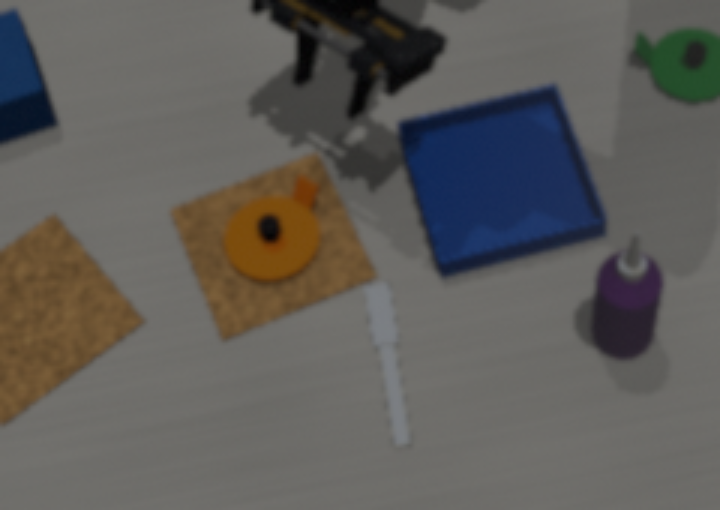

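The lid lies flat on the mat at (272,238), released. Bottle and spatula are unmoved. Next is the vertical grasp on the knob.

```bash
cat >> h.py <<'E'
def down(x,y,z,yaw):
    a=np.radians(yaw); yy=np.array([np.cos(a),np.sin(a),0]); zz=np.array([0,0,-1.]); return T(np.stack([np.cross(yy,zz),yy,zz],1),[x,y,z])
E
python3 - <<'E'
from h import *
C=cur(); A=down(.5638,-.3603,.14,42); B=down(.5638,-.3603,.049,42)
rows([A],80); rows([down(.5638,-.3603,z,42) for z in(.09,.07,.06,.049)],80,A)
E
```

```text
-100.4 1.3 68.7 -0.0 4.2 0.03 80
0.0 0.0 50.0 0.0 0.0 0.0 80
0.0 0.0 70.0 0.0 0.0 0.0 80
0.0 0.0 80.0 0.0 0.0 0.0 80
0.0 0.0 91.0 0.0 0.0 0.0 80
```

Request:
apply_moves([
  {"x": -20, "y": 0, "z": 14, "rx": 0, "ry": 0.84, "rz": 0.01, "claw": 80},
  {"x": -40, "y": 0.5, "z": 28, "rx": 0, "ry": 1.7, "rz": 0.01, "claw": 80},
  {"x": -60, "y": 1, "z": 41, "rx": 0, "ry": 2.5, "rz": 0.02, "claw": 80},
  {"x": -80, "y": 1, "z": 55, "rx": 0, "ry": 3.4, "rz": 0.02, "claw": 80},
  {"x": -100.4, "y": 1.3, "z": 68.7, "rx": 0, "ry": 4.2, "rz": 0.03, "claw": 80},
  {"x": -100.4, "y": 1.3, "z": 68.7, "rx": 0, "ry": 4.2, "rz": 0.03, "claw": 80},
  {"x": -100.4, "y": 1.3, "z": 68.7, "rx": 0, "ry": 4.2, "rz": 0.03, "claw": 80},
])

```text
time_s: 15.55
position: [0.5624, -0.3598, 0.1363]
tcp_rot: [[-0.669, 0.744, -0.005], [0.744, 0.669, 0.003], [0.006, -0.002, -1.0]]
force: [-0.5, 1.3, -0.1]
opening: 0.689
grasp_force: 0.0
```

Run:
```python
from h import *
s=read_state();print(s['joint_positions'],s['opening']*87,s['force'],s['position'],s['time_s'])
rows([down(.5638,-.3603,z,42) for z in(.12,.10,.085,.07,.06,.049)],80)
```

```text
[-4.21506282e+01  4.09415990e+01  8.04946802e+01 -6.39203575e-02
  5.88906991e+01 -8.40709348e+01] 59.94179813459239 [-0.48531037  1.29022764 -0.14846043] [ 0.56244249 -0.35975044  0.13626129] 15.55
-1.4 0.7 16.3 -0.01 -0.05 -0.01 80
-1.5 0.7 36.3 -0.01 -0.05 -0.01 80
-1.6 0.7 51.3 -0.01 -0.05 -0.01 80
-1.7 0.7 66.3 -0.01 -0.05 -0.01 80
-1.7 0.8 76.3 -0.01 -0.05 -0.01 80
-1.8 0.8 87.3 -0.01 -0.05 -0.01 80
```

Request:
apply_moves([
  {"x": -1.4, "y": 0.7, "z": 16, "rx": 0, "ry": -0.05, "rz": 0, "claw": 80},
  {"x": -1.5, "y": 0.7, "z": 36, "rx": 0, "ry": -0.05, "rz": 0, "claw": 80},
  {"x": -1.6, "y": 0.7, "z": 51, "rx": 0, "ry": -0.05, "rz": 0, "claw": 80},
  {"x": -1.7, "y": 0.7, "z": 66, "rx": 0, "ry": -0.05, "rz": 0, "claw": 80},
  {"x": -1.7, "y": 0.7, "z": 76, "rx": 0, "ry": -0.05, "rz": 0, "claw": 80},
  {"x": -1.8, "y": 0.8, "z": 87, "rx": 0, "ry": -0.05, "rz": 0, "claw": 80},
  {"x": -1.8, "y": 0.8, "z": 87, "rx": 0, "ry": -0.05, "rz": 0, "claw": 80},
])

```text
time_s: 16.42
position: [0.5647, -0.3608, 0.0499]
tcp_rot: [[-0.669, 0.743, -0.0], [0.743, 0.669, -0.001], [-0.001, -0.001, -1.0]]
force: [-0.8, 0.1, -0.4]
opening: 0.688
grasp_force: 0.0
```

Request:
apply_moves([
  {"x": 0, "y": 0, "z": 0, "rx": 0, "ry": 0, "rz": 0, "claw": 150},
  {"x": 0, "y": 0, "z": 0, "rx": 0, "ry": 0, "rz": 0, "claw": 255},
  {"x": 0, "y": 0, "z": 0, "rx": 0, "ry": 0, "rz": 0, "claw": 255},
  {"x": 0, "y": 0, "z": 0, "rx": 0, "ry": 0, "rz": 0, "claw": 255},
  {"x": 0, "y": 0, "z": 0, "rx": 0, "ry": 0, "rz": 0, "claw": 255},
  {"x": 0, "y": 0, "z": 0, "rx": 0, "ry": 0, "rz": 0, "claw": 255},
])

```text
time_s: 17.18
position: [0.5652, -0.3613, 0.0511]
tcp_rot: [[-0.669, 0.743, 0.001], [0.743, 0.669, -0.003], [-0.003, -0.001, -1.0]]
force: [-0.9, 0.3, 1.5]
opening: 0.263
grasp_force: 30.0
```

Request:
apply_moves([
  {"x": 0, "y": 0, "z": -5, "rx": 0, "ry": 0, "rz": 0, "claw": 255},
  {"x": 0, "y": 0, "z": -15, "rx": 0, "ry": 0, "rz": 0, "claw": 255},
  {"x": 0, "y": 0, "z": -30, "rx": 0, "ry": 0, "rz": 0, "claw": 255},
  {"x": 0, "y": 0, "z": -45, "rx": 0, "ry": 0, "rz": 0, "claw": 255},
  {"x": 0, "y": 0, "z": -60, "rx": 0, "ry": 0, "rz": 0, "claw": 255},
  {"x": 0, "y": 0, "z": -75, "rx": 0, "ry": 0, "rz": 0, "claw": 255},
  {"x": 0, "y": 0, "z": -90, "rx": 0, "ry": 0, "rz": 0, "claw": 255},
  {"x": 0, "y": 0, "z": -100, "rx": 0, "ry": 0, "rz": 0, "claw": 255},
  {"x": 0, "y": 0, "z": -100, "rx": 0, "ry": 0, "rz": 0, "claw": 255},
])

```text
time_s: 18.3
position: [0.5655, -0.3613, 0.152]
tcp_rot: [[-0.669, 0.743, 0.003], [0.743, 0.669, -0.004], [-0.005, -0.001, -1.0]]
force: [0.3, 0.0, -2.8]
opening: 0.266
grasp_force: 30.0
```

Run:
```python
from h import *
s=read_state();print(s['opening']*87,s['grasp_force'],s['force'],s['position'],s['time_s'])
C=cur(); a=C[:3,3]; b=np.array([.545,-.1165,a[2]])
rows([down(*(a+(b-a)*t),42) for t in np.linspace(.1,1,10)],255)
```

```text
23.126597072099052 29.99975949525833 [ 0.26461713  0.04529532 -2.7888364 ] [ 0.56548035 -0.36133753  0.15199449] 18.3
19.6 14.9 -0.1 -0.01 0.05 -0.0 255
39.1 29.7 -0.2 -0.01 0.05 -0.0 255
58.7 44.6 -0.3 -0.01 0.05 -0.0 255
78.3 59.4 -0.4 -0.01 0.05 -0.0 255
97.9 74.3 -0.5 -0.01 0.05 -0.0 255
117.4 89.1 -0.6 -0.01 0.05 -0.0 255
137.0 104.0 -0.7 -0.01 0.05 -0.0 255
156.6 118.8 -0.8 -0.01 0.05 -0.0 255
176.1 133.7 -0.9 -0.01 0.05 -0.0 255
195.7 148.5 -1.0 -0.01 0.05 -0.0 255
```

Request:
apply_moves([
  {"x": 15, "y": 11, "z": 0, "rx": 0, "ry": 0.02, "rz": 0, "claw": 255},
  {"x": 37, "y": 28, "z": 0, "rx": 0, "ry": 0.05, "rz": 0, "claw": 255},
  {"x": 59, "y": 45, "z": 0, "rx": 0, "ry": 0.05, "rz": 0, "claw": 255},
  {"x": 81, "y": 61, "z": 0, "rx": 0, "ry": 0.05, "rz": 0, "claw": 255},
  {"x": 103, "y": 78, "z": 0, "rx": 0, "ry": 0.05, "rz": 0, "claw": 255},
  {"x": 125, "y": 95, "z": 0, "rx": 0, "ry": 0.05, "rz": 0, "claw": 255},
  {"x": 147, "y": 112, "z": 0, "rx": 0, "ry": 0.05, "rz": 0, "claw": 255},
  {"x": 169, "y": 128, "z": 0, "rx": 0, "ry": 0.05, "rz": 0, "claw": 255},
  {"x": 188, "y": 143, "z": 0, "rx": 0, "ry": 0.05, "rz": 0, "claw": 255},
  {"x": 196, "y": 148.5, "z": 0, "rx": 0, "ry": 0.05, "rz": 0, "claw": 255},
])

```text
time_s: 19.55
position: [0.5434, -0.1135, 0.1499]
tcp_rot: [[-0.67, 0.742, -0.004], [0.742, 0.67, 0.002], [0.004, -0.001, -1.0]]
force: [0.5, 0.1, -1.4]
opening: 0.266
grasp_force: 30.0
```

Run:
```python
from h import *
s=read_state();print(s['joint_positions'],s['opening']*87,s['grasp_force'],s['force'],s['position'],s['time_s'])
rows([down(.545,-.1165,z,42) for z in(.13,.08,.06,.054,.052)],255)
np.set_printoptions(precision=4,suppress=True)
for n in('scene','top'):
    p,i,d=cap(n);P=cloud(p,d)
    if n=='scene': cv2.imwrite('pics/tray.png',cv2.resize(i[130:300,190:430,::-1],(720,510)))
    hsv=cv2.cvtColor(i,cv2.COLOR_RGB2HSV); H,S,V=[hsv[...,k].astype(int) for k in range(3)]
    q=P[(H<16)&(S>140)&(V>60)&(d>0)&(np.hypot(P[...,0]-.545,P[...,1]+.1165)<.08)&(P[...,2]>.09)&(P[...,2]<.16)]
    print(n,len(q))
    for _ in range(4):
        c=q.mean(0); nrm=np.linalg.svd(q-c)[2][2]; nrm*=np.sign(nrm[2]); r=abs((q-c)@nrm); q=q[r<.005]
    print(len(q),c,nrm,'tilt',np.degrees(np.arccos(nrm[2])))
```

```text
[-2.33520040e+01  3.26956786e+01  9.71690774e+01  3.67702449e-02
  5.03918283e+01 -6.54652653e+01] 23.136625043600613 29.99955654144287 [ 0.46039361  0.12729342 -1.40979025] [ 0.54338731 -0.11354984  0.14992367] 19.55
-3.4 -0.8 19.9 -0.01 -0.04 0.01 255
-3.6 -0.7 69.9 -0.01 -0.04 0.01 255
-3.7 -0.7 89.9 -0.01 -0.04 0.01 255
-3.7 -0.6 95.9 -0.01 -0.04 0.01 255
-3.7 -0.6 97.9 -0.01 -0.04 0.01 255
scene 385
356 [ 0.5592 -0.1245  0.117 ] [-0.0038  0.0121  0.9999] tilt 0.7263579518225924
top 0
0 [nan nan nan] [0. 0. 1.] tilt 0.0<stdin>:12: RuntimeWarning: Mean of empty slice.
  ret = um.true_divide(
```

View pics/tray.png

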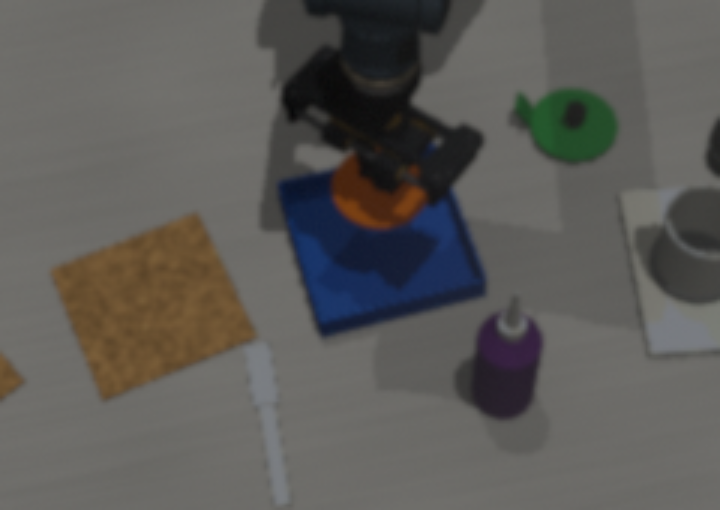

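The lid is held level (0.7°) over the tray, and the tub on the right stands open. Now lowering.

Request:
apply_moves([
  {"x": -2, "y": -0.8, "z": 10, "rx": 0, "ry": -0.04, "rz": 0, "claw": 255},
  {"x": -3.5, "y": -0.8, "z": 28, "rx": 0, "ry": -0.04, "rz": 0, "claw": 255},
  {"x": -3.6, "y": -0.7, "z": 46, "rx": 0, "ry": -0.04, "rz": 0, "claw": 255},
  {"x": -3.6, "y": -0.7, "z": 62, "rx": 0, "ry": -0.04, "rz": 0, "claw": 255},
  {"x": -3.6, "y": -0.7, "z": 76, "rx": 0, "ry": -0.04, "rz": 0, "claw": 255},
  {"x": -3.7, "y": -0.7, "z": 86, "rx": 0, "ry": -0.04, "rz": 0, "claw": 255},
  {"x": -3.7, "y": -0.7, "z": 92, "rx": 0, "ry": -0.04, "rz": 0, "claw": 255},
  {"x": -3.7, "y": -0.6, "z": 95, "rx": 0, "ry": -0.04, "rz": 0, "claw": 255},
  {"x": -3.7, "y": -0.6, "z": 96, "rx": 0, "ry": -0.04, "rz": 0, "claw": 255},
  {"x": -3.7, "y": -0.6, "z": 96, "rx": 0, "ry": -0.04, "rz": 0, "claw": 255},
])

```text
time_s: 20.9
position: [0.5464, -0.119, 0.0546]
tcp_rot: [[-0.669, 0.743, 0.001], [0.743, 0.669, -0.002], [-0.002, -0.001, -1.0]]
force: [-0.4, -0.1, -1.4]
opening: 0.263
grasp_force: 30.0
```

Request:
apply_moves([
  {"x": 0, "y": 0, "z": 1, "rx": 0, "ry": 0, "rz": 0, "claw": 255},
  {"x": 0, "y": 0, "z": 2, "rx": 0, "ry": 0, "rz": 0, "claw": 255},
  {"x": 0, "y": 0, "z": 2.5, "rx": 0, "ry": 0, "rz": 0, "claw": 255},
  {"x": 0, "y": 0, "z": 2.5, "rx": 0, "ry": 0, "rz": 0, "claw": 255},
])

```text
time_s: 21.4
position: [0.5461, -0.1189, 0.0517]
tcp_rot: [[-0.669, 0.743, 0.0], [0.743, 0.669, -0.002], [-0.002, -0.001, -1.0]]
force: [0.6, 0.3, -1.0]
opening: 0.266
grasp_force: 30.0
```

Request:
apply_moves([
  {"x": 0, "y": 0, "z": 0.7, "rx": 0, "ry": 0, "rz": 0, "claw": 255},
  {"x": 0, "y": 0, "z": 1, "rx": 0, "ry": 0, "rz": 0, "claw": 255},
  {"x": 0, "y": 0, "z": 1, "rx": 0, "ry": 0, "rz": 0, "claw": 255},
])

```text
time_s: 21.78
position: [0.5462, -0.1189, 0.0511]
tcp_rot: [[-0.669, 0.743, 0.001], [0.743, 0.669, -0.002], [-0.002, -0.001, -1.0]]
force: [0.1, -0.0, 3.4]
opening: 0.265
grasp_force: 30.0
```

Contact. I release and rise straight up.

Request:
apply_moves([
  {"x": 0, "y": 0, "z": 0, "rx": 0, "ry": 0, "rz": 0, "claw": 175},
  {"x": 0, "y": 0, "z": 0, "rx": 0, "ry": 0, "rz": 0, "claw": 140},
  {"x": 0, "y": 0, "z": 0, "rx": 0, "ry": 0, "rz": 0, "claw": 100},
  {"x": 0, "y": 0, "z": 0, "rx": 0, "ry": 0, "rz": 0, "claw": 80},
  {"x": 0, "y": 0, "z": -10, "rx": 0, "ry": 0, "rz": 0, "claw": 80},
  {"x": 0, "y": 0, "z": -30, "rx": 0, "ry": 0, "rz": 0, "claw": 80},
  {"x": 0, "y": 0, "z": -60, "rx": 0, "ry": 0, "rz": 0, "claw": 80},
  {"x": 0, "y": 0, "z": -90, "rx": 0, "ry": 0, "rz": 0, "claw": 80},
  {"x": 0, "y": 0, "z": -120, "rx": 0, "ry": 0, "rz": 0, "claw": 80},
  {"x": 0, "y": 0, "z": -120, "rx": 0, "ry": 0, "rz": 0, "claw": 80},
])

```text
time_s: 23.02
position: [0.5477, -0.1193, 0.1737]
tcp_rot: [[-0.669, 0.743, 0.006], [0.743, 0.669, -0.004], [-0.008, 0.002, -1.0]]
force: [-0.0, -1.3, 0.4]
opening: 0.686
grasp_force: 0.0
```

Run:
```python
from h import *
s=read_state();print(s['position'],s['opening'],s['force'],s['time_s'])
p,i,d=cap('scene');P=cloud(p,d); cv2.imwrite('pics/end.png',cv2.resize(i[130:300,190:430,::-1],(720,510)))
hsv=cv2.cvtColor(i,cv2.COLOR_RGB2HSV); H,S,V=[hsv[...,k].astype(int) for k in range(3)]
q=P[(H<16)&(S>140)&(V>60)&(d>0)&(np.hypot(P[...,0]-.546,P[...,1]+.119)<.055)&(P[...,2]<.03)]
c=q.mean(0); n=np.linalg.svd(q-c)[2][2]; print(len(q),c.round(4),n.round(3))
```

```text
[ 0.54772322 -0.11933389  0.17369657] 0.6856535141839348 [-0.00372942 -1.2684297   0.39552441] 23.025
566 [ 0.5493 -0.1192  0.0182] [-0.003  0.012 -1.   ]
```

View pics/end.png

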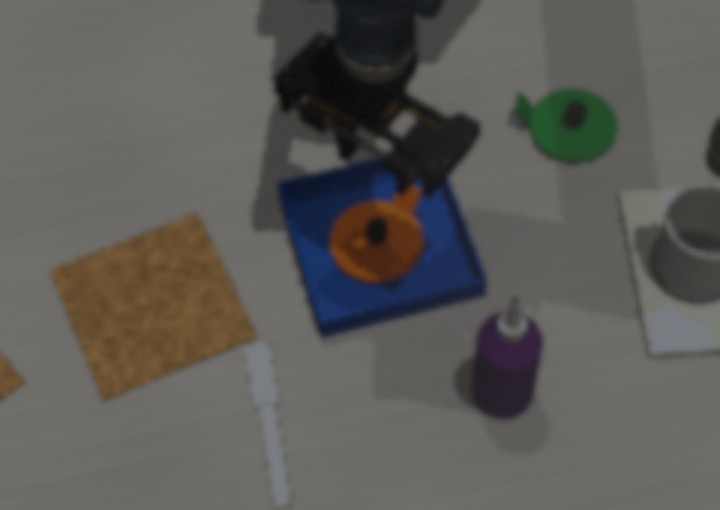

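The picture shows the lid flat in the tray at (377,240), knob up, with the gripper clear above it and the tub open.

```bash
python3 -c "from rig import hand_in; print(hand_in())"
```

```text
the job is handed in; nothing more can be done
None
```

The lid was tipped up by its ear, set flat on the mat, then moved by its knob to the centre of the blue tray, where it lies flat and released; the tub is open, the bottle and spatula look unmoved, I never went near the jar, and I handed the job in at about 23 s (no verdict was returned).

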